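# Press the push-on gauge onto the tilted air nipple

### The job

Check the line pressure: pick up the push-on gauge that stands on the bench, press its mouth squarely onto the tilted nipple of the test block until it snaps over the catch balls, and press on against the spring collar until the collar is right down. Finish while still gripping the gauge and keeping the collar pressed down; leave the reel, the tape roll and the bottle where they stand.

Things in the scene. Friction and masses are not known exactly. Their poses are not given: they have to be found in the camera images.
- gauge_center (a point): Loose push-on pressure gauge of bare aluminium, round about its z axis, standing upright on its mouth: 76 mm tall, about 0.22 kg. Foot: skirt 48 mm in diameter, 12 mm high; above it a round barrel 34 mm in diameter with thin black rings (the grip), white dial on its flat top. This point is its centre, on its axis, 38 mm above the mouth; z points from mouth to dial.
- gauge_mouth (a point): Centre of the gauge's open mouth, in the plane of its foot; z points up to the dial. Bore 44 mm deep: a funnel from 28 mm in diameter to 20.6 mm at 4 mm depth, a short lip, a wider groove at 7 to 24 mm, then 20.6 mm again. It goes over the nipple mouth first, in any turn about the axis.
- nipple_tip (a point): Centre of the free end of the test block's brass nipple; z points outward along its axis. Stem 18 mm in diameter, the last 7 mm tapered to 9 mm. Two steel catch balls stick out 3.5 mm on opposite sides, 17 mm below the tip. The gauge is snapped on when its mouth is 28 mm below the tip, right home at 34 mm.
- swivel (a joint): Lean of the nipple from vertical, in rad (0 = straight up). It leans to the test block's own -x side, roughly towards the robot. The swivel is clamped: it does not turn during the work.
- collar (a joint): How far the spring collar round the stem (42 mm in diameter, its flat upper face 24 mm below the tip at rest) is pressed down along the nipple, in m: 0 at rest, 0.010 right down on its stop. It pushes back with 3 N at rest, 9 N right down; passing the catch balls takes about 8 N, after which they pull it on a little.
- test_block: Test block bolted to the bench: steel base plate 110 x 96 x 12 mm with two aluminium cheeks that rise to 67 mm, the swivel axis between them 45 mm above the bench along its own y; the nipple tip is 90 mm from the swivel axis. Origin: centre of the base's underside; +x is the side with the short brass port.
- solder_reel: Bystander: reel of solder wire standing on its flange, 62 mm in diameter, 56 mm tall, no dial. Origin at the centre of its underside.
- tape_roll: Bystander: roll of black tape lying flat, 62 mm in diameter, 18 mm tall. Origin at the centre of its underside.
- glue_bottle: Bystander: slim white glue bottle, 31 mm in diameter, 112 mm tall. Origin at the centre of its underside.

How it is judged:
By the outcome, as a careful person would: the job done as asked, in the order asked, and still so for the second after the job is handed in, while the arm keeps its last pose, push and grip.
It also fails if it takes over 46 s, if anything falls off the work surface, if the arm or the gripper's body presses on something with over 40 N, if the wrist force passes 120 N, or if a joint passes its speed limit or range.

### The arm

A 6-joint arm with a two-finger parallel gripper is mounted at the origin on the work surface; the furniture and walls round the work are solid. World frame = base frame: x ahead of the robot, y to its left, z up, the work surface at z = 0. Lengths are in m, angles in rad, forces in N, time in s.
With the tool pointing down it reaches from about 0.35 to 1 m from the base axis. Payload 7.1 kg.
Tool frame: the origin (TCP) lies between the finger pads; the fingertips stand 25 mm ahead of it and the grasp point (between the pads) lies 6 mm ahead of it; z points along the fingers, y is the line along which they close (so a half turn about z gives the same grasp; the last joint's range is limited). The gripper opens to 85 mm and grips with 20 to 120 N. Pads are 22 mm wide; open, the fingers measure 114 mm over their backs; the gripper's body (76 mm by 85 mm) begins 54 mm behind the grasp point. The pads swing forward as they close: fully open they stand 13 mm farther back than shut.
Start: joints at [-1.157, 0.423, 1.63, -0, 1.089, -0.019], TCP at [0.262, -0.567, 0.256] pointing down, gripper open.
Joint ranges: [-3, 3], [-0.9, 2.11], [0.09, 2.58], [-1.31, 4.45], [0.11, 2.69], [-2.54, 2.54]. Speed limits (rad/s): [2.39, 2.39, 3.01, 3.14, 3.14, 3.14].

### API

Orientations are given as a unit quaternion [w, x, y, z].
In Python, from plant import ctrl gives the robot as it stands.
- The arm moves only by the shell command python3 -m crank 'ROWS' [FORCE]. ROWS is JSON, a list of rows, each an object of numbers: "grip": the finger opening in mm, from 0 to 85.4; "dx", "dy", "dz": the shift along the tool's x, y, z in mm; "twist": the turn about the tool's z in degrees. In form: [{"grip": .., "dx": .., "dy": .., "dz": .., "twist": ..}, ...]. A call has 1 to 20 rows; each row is the pose to reach, as a shift and turn from the pose commanded when the call began, along the tool's axes at that moment; what a row does not reach only later rows make up. A row lasts 1/8 s, in which the tool goes at most 62.5 mm and 10.7 degrees, less where a joint would pass 70% of its speed; a pose out of reach is approached as far as the arm can. A call with a gripper value outside its range is refused whole. The fingers move at their own pace and stop on an object; FORCE is the grip in N (left out, the last holds). Time passes only in rows, so rows that repeat a pose let the fingers close. It gives the time, the measured TCP pose, the force, the opening and the grip force at its end, in the units of the state.
- ctrl.state(): the state, without advancing time (a new reading comes with each control period).
- ctrl.capture(name): name is "scene" or "top"; returns the picture (384x512x3 uint8, blue, green, red); there is no depth.
- ctrl.camera_info(name): a dict with "fov_y" (degrees; the focal length in pixels is half the picture's height over the tangent of half this angle, whatever the lens; pixels are square), "cx", "cy" (the principal point, pixels), "D" ([k1, k2, p1, p2, k3] as OpenCV has them; the pictures are not rectified), "R" (3x3) and "t" (3): a world point X has camera coordinates R X + t. Camera axes: x right, y down, z forward; pixel columns grow to the right and rows downward; lengths in m; the calibration is good to about 2 mm. A picture is of the moment at which its call begins. camera_info takes no time and is no camera call.
- ctrl.finish_job(): hands the job in; it is judged then, once.
The state is a dict: "time_s": time; "joint_positions": joint angles; "joint_vel": joint speeds; "effort": joint torques, N m; "eef_pos": TCP position; "orientation": TCP orientation; "force": force on the tool from outside, world axes, zero at the start; "moment": the same for the moment, N m; "grip_width": opening from 0.0 (shut) to 1.0 (fully open); "grasp_force": force on a finger pad.
Only numpy, scipy, OpenCV 4.12 (cv2) and the standard library are available. Lean on these libraries where they do the work, as an engineer would, in place of code of your own. Each camera call takes 0.05 s, during which the arm holds its last target. There are 200 camera calls.

## Working session

There is one attempt and no reset: what is moved stays moved. The work goes in short steps, Python scripts to look and compute and a shell command to move; the robot and the scene stay as the last step left them, time stands still between calls to the robot, and variables do not carry over. Pictures are saved under pics/ and viewed, at most 10 in all, crops included, and the job is handed in when it is done.

```bash
ls; mkdir -p pics
python3 - <<'E'
from plant import ctrl
import cv2,numpy as np
for n in("scene","top"):
    cv2.imwrite(f"pics/{n}0.png",ctrl.capture(n)); print(n,ctrl.camera_info(n))
print(ctrl.state())
E
```

```text
pics
scene {'fov_y': 44.14574111281557, 'cx': 262.0346917821101, 'cy': 185.93458301267995, 'D': array([-0.06470156,  0.        ,  0.        ,  0.        ,  0.        ]), 'R': array([[-0.69941622, -0.7143021 , -0.02427873],
       [-0.29278   ,  0.3173365 , -0.90198526],
       [ 0.6519945 , -0.6237548 , -0.43108366]]), 't': array([0.45721208, 0.25628297, 0.83753448])}
top {'fov_y': 48.38360957878354, 'cx': 255.63965926040228, 'cy': 187.2691922422761, 'D': array([-0.00278614,  0.        ,  0.        ,  0.        ,  0.        ]), 'R': array([[ 0.10429215, -0.99453304, -0.00521436],
       [-0.96856112, -0.10037514, -0.22762731],
       [ 0.22585948,  0.02879016, -0.97373437]]), 't': array([0.02128381, 0.61502379, 0.80378112])}
{'time_s': 0.1, 'joint_positions': array([-1.15700797e+00,  4.23776485e-01,  1.63064510e+00, -2.05718088e-05,
        1.08857167e+00, -1.90054835e-02]), 'joint_vel': array([-8.99255776e-04, -1.54449661e-03, -1.75206044e-03, -4.29258617e-05,
       -1.07590756e-03,  8.56860975e-04]), 'effort': array([ 1.49295262e-03, -5.58417106e+01, -2.82441795e+01,  8.35108563e-05,
        2.92352444e-03, -4.95304491e-06]), 'eef_pos': array([ 0.26195672, -0.56693499,  0.25560347]), 'orientation': array([-6.84918033e-04,  9.76676147e-01,  2.14716590e-01, -1.46270681e-04]), 'force': array([ 0.58854412, -0.0711978 , -0.0068446 ]), 'moment': array([-0.05298555,  0.03776343,  0.00789989]), 'grasp_force': 0.0, 'grip_width': 0.9992350399488095}
```

View pics/scene0.png

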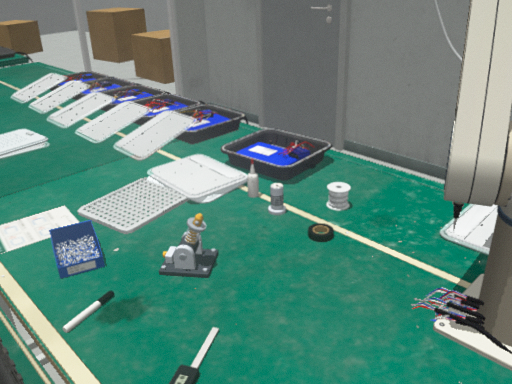

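View pics/top0.png

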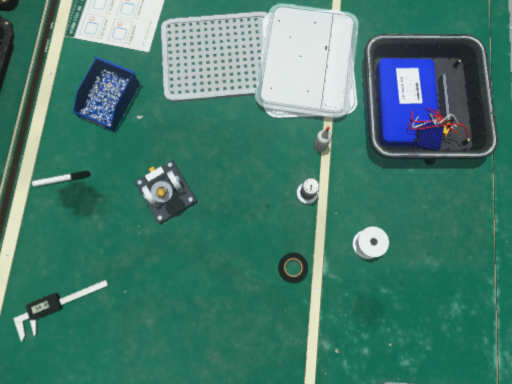

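Scene: gauge at about (277,198), test block (190,250) with nipple tip about (198,216), bottle (253,182), reel (338,196), tape (320,232). Top: gauge (308,191), block (165,192), nipple tip about (161,191). Next, an enlarged mosaic of gauge and block.

```bash
cat > h.py <<'E'
import cv2,numpy as np
from plant import ctrl
def cam(n):
    c=ctrl.camera_info(n); f=192/np.tan(np.radians(c["fov_y"])/2)
    return np.array([[f,0,c["cx"]],[0,f,c["cy"]],[0,0,1]]),c["D"],np.array(c["R"]),np.array(c["t"])
def ray(n,p):
    K,D,R,t=cam(n); u=cv2.undistortPoints(np.array([[p]],float),K,D)[0,0]
    return -R.T@t, R.T@np.array([*u,1])
def onz(n,p,z):
    o,d=ray(n,p); return o+d*(z-o[2])/d[2]
def tri(ps,pt):
    A=[];b=[]
    for n,p in(("scene",ps),("top",pt)):
        o,d=ray(n,p); d/=np.linalg.norm(d); P=np.eye(3)-np.outer(d,d); A.append(P); b.append(P@o)
    x=np.linalg.lstsq(np.vstack(A),np.hstack(b),rcond=None)[0]
    return x,np.linalg.norm(np.vstack(A)@x-np.hstack(b))
def proj(n,X):
    K,D,R,t=cam(n); return cv2.projectPoints(np.array(X,float).reshape(-1,1,3),cv2.Rodrigues(R)[0],t,K,D)[0][:,0]
E
python3 - <<'E'
import cv2,numpy as np
s=cv2.imread("pics/scene0.png");t=cv2.imread("pics/top0.png")
def c(i,x,y,w=64,h=48,k=6): 
    o=cv2.resize(i[y:y+h,x:x+w],None,fx=k,fy=k,interpolation=cv2.INTER_CUBIC)
    for a in range(0,w,10): cv2.putText(o,str(x+a),(a*k,8),0,.3,(0,0,255)); cv2.line(o,(a*k,9),(a*k,14),(0,0,255))
    for a in range(0,h,10): cv2.putText(o,str(y+a),(0,a*k+4),0,.3,(0,0,255))
    return o
m=np.vstack([np.hstack([c(s,158,208,66,50+20-20),c(t,132,155,66,50)]),np.hstack([c(s,250,172,66,50),c(t,280,165,66,50)])])
# taller crop for block
m=np.vstack([np.hstack([c(s,155,208,66,72,6),c(t,132,154,66,72,6)])])
m2=np.hstack([c(s,245,175,66,42),c(t,275,170,66,42)])
m=cv2.resize(np.vstack([m,m2]),None,fx=.87,fy=.87,interpolation=cv2.INTER_AREA);print(m.shape)
cv2.imwrite("pics/m.png",m)
E
```

```text
(595, 689, 3)
```

View pics/m.png

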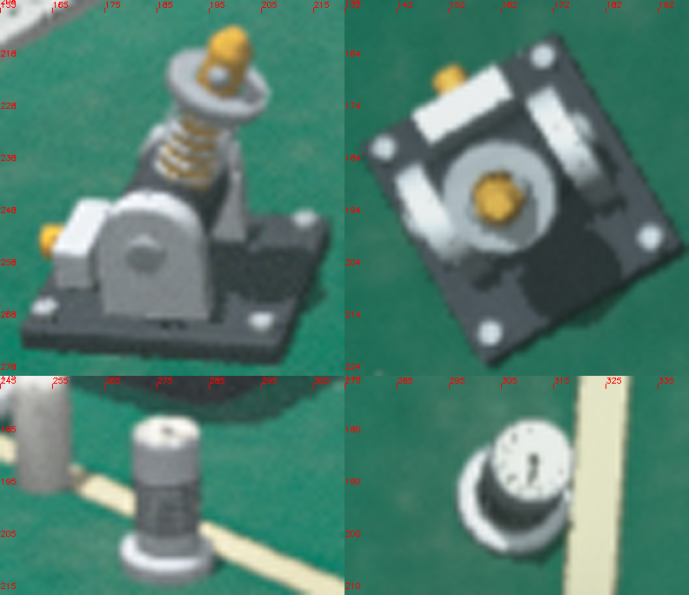

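Run:
```python
from h import *
np.set_printoptions(precision=4,suppress=True)
B=[(132+(X-344.5)/5.22-.4,154+Y/5.22-.4) for X,Y in((543,55),(383,148),(489,333),(650,237))]
W=np.array([onz("top",p,.0135) for p in B]);c=W.mean(0);print("bolts",W,"c",c)
e=(W[1]-W[2]+W[0]-W[3]);f=(W[0]-W[1]+W[3]-W[2]);print("far dir",np.degrees(np.arctan2(e[1],e[0])),np.linalg.norm(e)/2,"other",np.degrees(np.arctan2(f[1],f[0])),np.linalg.norm(f)/2)
tt=(132+(498-344.5)/5.22-.4,154+200/5.22-.4); ts=(155+230/5.22-.4,208+39/5.22-.4)
print("tip",tri(ts,tt),ts,tt)
# collar
x=tri((155+218/5.22-.4,208+80/5.22-.4),(132+(498-344.5)/5.22-.4,154+196/5.22-.4));print("collar",x)
for n,p in(("scene",(245+167/5.22-.4,175+(431-376)/5.22-.4)),("top",(275+(533-344.5)/5.22-.4,170+(461-376)/5.22-.4))):print("gauge",n,onz(n,p,.076))
print("gauge foot top",onz("top",(275+(516-344.5)/5.22-.4,170+(499-376)/5.22-.4),.012))
print("bottle",onz("top",(323,139),.09),onz("scene",(253,196),0.003),"reel",onz("top",(374,236),.056),"tape",onz("top",(293,267),.018))
s=ctrl.state();from scipy.spatial.transform import Rotation as R
print(R.from_quat(s["orientation"],scalar_first=True).as_matrix())
```

```text
bolts [[0.6555 0.2817 0.0135]
 [0.6084 0.3426 0.0135]
 [0.5352 0.286  0.0135]
 [0.5821 0.2255 0.0135]] c [0.5953 0.284  0.0135]
far dir 37.58417739446122 0.09246133259714627 other -52.2284426110124 0.07679005635530255
tip (array([0.5698, 0.2633, 0.1239]), np.float64(0.0007220716315007108)) (198.66130268199234, 215.0712643678161) (161.00613026819923, 191.9141762452107)
collar (array([0.5748, 0.268 , 0.1051]), np.float64(0.0001771216700113031))
gauge scene [ 0.622  -0.0243  0.076 ]
gauge top [ 0.6228 -0.0264  0.076 ]
gauge foot top [ 0.6217 -0.0271  0.012 ]
bottle [ 0.7206 -0.0426  0.09  ] [ 0.7284 -0.0376  0.003 ] reel [ 0.5368 -0.1637  0.056 ] tape [ 0.4602 -0.0087  0.018 ]
[[ 0.9078  0.4194 -0.0006]
 [ 0.4194 -0.9078  0.0013]
 [ 0.     -0.0014 -1.    ]]
```

```bash
python3 -m crank '[{"grip":85,"dx":280,"dy":-170,"dz":0,"twist":-6},{"grip":85,"dx":554,"dy":-340,"dz":0,"twist":-12.8},{"grip":85,"dx":554,"dy":-340,"dz":0,"twist":-12.8},{"grip":85,"dx":554,"dy":-340,"dz":0,"twist":-12.8},{"grip":85,"dx":554,"dy":-340,"dz":0,"twist":-12.8},{"grip":85,"dx":554,"dy":-340,"dz":0,"twist":-12.8},{"grip":85,"dx":554,"dy":-340,"dz":0,"twist":-12.8},{"grip":85,"dx":554,"dy":-340,"dz":0,"twist":-12.8},{"grip":85,"dx":554,"dy":-340,"dz":0,"twist":-12.8},{"grip":85,"dx":554,"dy":-340,"dz":0,"twist":-12.8},{"grip":85,"dx":554,"dy":-340,"dz":0,"twist":-12.8},{"grip":85,"dx":554,"dy":-340,"dz":0,"twist":-12.8},{"grip":85,"dx":554,"dy":-340,"dz":0,"twist":-12.8},{"grip":85,"dx":554,"dy":-340,"dz":50,"twist":-12.8},{"grip":85,"dx":554,"dy":-340,"dz":80,"twist":-12.8},{"grip":85,"dx":554,"dy":-340,"dz":80,"twist":-12.8}]' 40
python3 - <<'E'
from h import *
from scipy.spatial.transform import Rotation as R
s=ctrl.state();M=R.from_quat(s["orientation"],scalar_first=True).as_matrix();print(M,s["eef_pos"],1000*M.T@(np.array([.6222,-.0258,.048])-s["eef_pos"]))
E
```

```text
time_s: 2.1
eef_pos: [0.62, -0.0279, 0.1742]
orientation: [-0.001, 0.947, 0.321, -0.003]
force: [0.1, -0.5, 0.6]
grip_width: 0.999
grasp_force: 0.0
[[ 7.93586516e-01  6.08432386e-01 -5.52025289e-03]
 [ 6.08442180e-01 -7.93598198e-01  1.20351713e-04]
 [-4.30763687e-03 -3.45426420e-03 -9.99984756e-01]] [ 0.62001747 -0.0279151   0.17416032] [3.56239338e+00 8.51714269e-02 1.26146598e+02]
```

```bash
python3 -m crank '[{"grip":85,"dx":3,"dy":0,"dz":50,"twist":0},{"grip":85,"dx":3,"dy":0,"dz":95,"twist":0},{"grip":85,"dx":3,"dy":0,"dz":120,"twist":0},{"grip":85,"dx":3,"dy":0,"dz":126,"twist":0},{"grip":85,"dx":3,"dy":0,"dz":126,"twist":0},{"grip":50,"dx":3,"dy":0,"dz":126,"twist":0},{"grip":20,"dx":3,"dy":0,"dz":126,"twist":0},{"grip":20,"dx":3,"dy":0,"dz":126,"twist":0},{"grip":20,"dx":3,"dy":0,"dz":126,"twist":0},{"grip":20,"dx":3,"dy":0,"dz":126,"twist":0},{"grip":20,"dx":3,"dy":0,"dz":126,"twist":0},{"grip":20,"dx":3,"dy":0,"dz":126,"twist":0}]' 50
python3 - <<'E'
from h import *
from scipy.spatial.transform import Rotation as R
s=ctrl.state();M=R.from_quat(s["orientation"],scalar_first=True).as_matrix();print(s["eef_pos"],s["force"],M[:,2])
a=ctrl.capture("scene");b=ctrl.capture("top")
g=proj("scene",s["eef_pos"])[0].astype(int);h=proj("top",s["eef_pos"])[0].astype(int);print(g,h)
f=lambda i,p:cv2.resize(i[max(p[1]-50,0):p[1]+50,p[0]-50:p[0]+50],(390,390),interpolation=cv2.INTER_CUBIC)
cv2.imwrite("pics/g1.png",np.hstack([f(a,g),f(b,h)]))
E
```

```text
time_s: 3.6
eef_pos: [0.6253, -0.0245, 0.0513]
orientation: [0.0, 0.947, 0.322, 0.001]
force: [-1.9, 1.0, 5.3]
grip_width: 0.39
grasp_force: 49.4
[ 0.625312   -0.02450789  0.05130028] [-1.85344831  0.96648064  5.34884539] [ 1.10368231e-03 -1.25936748e-04 -9.99999383e-01]
[275 193] [308 187]
```

View pics/g1.png

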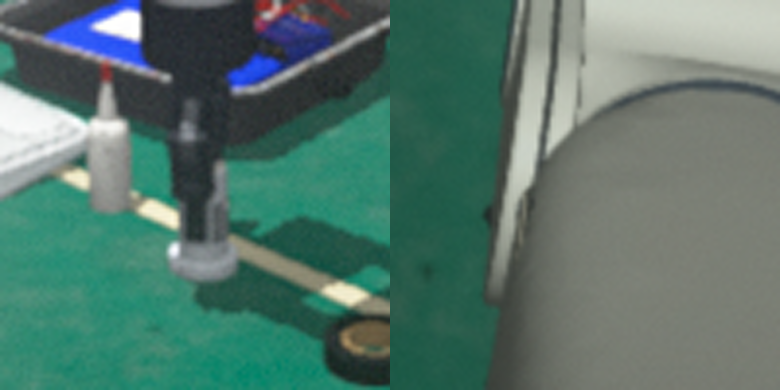

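The gauge is gripped upright (skirt at about (203,260) in the left crop), fingers clear of the skirt. Lifting and carrying it above the nipple.

```bash
python3 -m crank '[{"grip":20,"dx":0,"dy":0,"dz":-30,"twist":0},{"grip":20,"dx":0,"dy":0,"dz":-80,"twist":0},{"grip":20,"dx":0,"dy":0,"dz":-130,"twist":0},{"grip":20,"dx":20,"dy":-35,"dz":-170,"twist":0},{"grip":20,"dx":45,"dy":-85,"dz":-182,"twist":0},{"grip":20,"dx":70,"dy":-135,"dz":-182,"twist":0},{"grip":20,"dx":95,"dy":-185,"dz":-182,"twist":0},{"grip":20,"dx":118,"dy":-230,"dz":-182,"twist":0},{"grip":20,"dx":130,"dy":-255,"dz":-182,"twist":0},{"grip":20,"dx":134.5,"dy":-263,"dz":-182,"twist":0},{"grip":20,"dx":134.5,"dy":-263,"dz":-182,"twist":0},{"grip":20,"dx":134.5,"dy":-263,"dz":-182,"twist":0},{"grip":20,"dx":134.5,"dy":-263,"dz":-182,"twist":0}]'
python3 - <<'E'
from h import *
from scipy.spatial.transform import Rotation as R
s=ctrl.state();M=R.from_quat(s["orientation"],scalar_first=True).as_matrix();print(s["eef_pos"],s["force"],M)
a=ctrl.capture("scene");cv2.imwrite("pics/s2raw.png",a)
x=np.array([np.cos(.656),np.sin(.656),0]);c=np.array([.5953,.284,0])
for q in(.34,.37,.40):
    d=-x*np.sin(q)+np.array([0,0,np.cos(q)]);T=c+[0,0,.045]+.09*d
    print(q,T,proj("scene",[T,T-.024*d]).round(1).tolist(),proj("top",[T,T-.024*d]).round(1).tolist())
g=proj("scene",[.5694,.264,.17])[0].astype(int);print(g)
o=cv2.resize(a[g[1]-50:g[1]+50,g[0]-60:g[0]+60],None,fx=6,fy=6,interpolation=cv2.INTER_CUBIC)
for k in range(0,120,10): cv2.putText(o,str(g[0]-60+k),(k*6,8),0,.35,(0,0,255));cv2.line(o,(k*6,9),(k*6,14),(0,0,255))
for k in range(0,100,10): cv2.putText(o,str(g[1]-50+k),(0,k*6+4),0,.35,(0,0,255))
cv2.imwrite("pics/s2.png",o)
E
```

```text
time_s: 5.32
eef_pos: [0.5713, 0.2648, 0.2323]
orientation: [0.0, 0.947, 0.322, -0.0]
force: [-0.2, 0.5, -2.5]
grip_width: 0.386
grasp_force: 50.5
[0.5712609  0.26481309 0.23231426] [-0.17343534  0.47671596 -2.52534719] [[ 7.93178136e-01  6.08989686e-01 -8.50114336e-05]
 [ 6.08989666e-01 -7.93178135e-01 -1.82624606e-04]
 [-1.78645712e-04  9.30827602e-05 -9.99999980e-01]]
0.34 [0.57151588 0.265693   0.12984792] [[197.2, 212.8], [194.5, 222.0]] [[159.0, 190.0], [159.7, 189.2]]
0.37 [0.56950979 0.26414888 0.12890946] [[198.5, 213.2], [195.4, 222.3]] [[159.8, 191.2], [160.2, 190.1]]
0.4 [0.5675269  0.26262262 0.12789549] [[199.7, 213.7], [196.2, 222.7]] [[160.5, 192.4], [160.7, 190.9]]
[196 195]
```

View pics/s2.png

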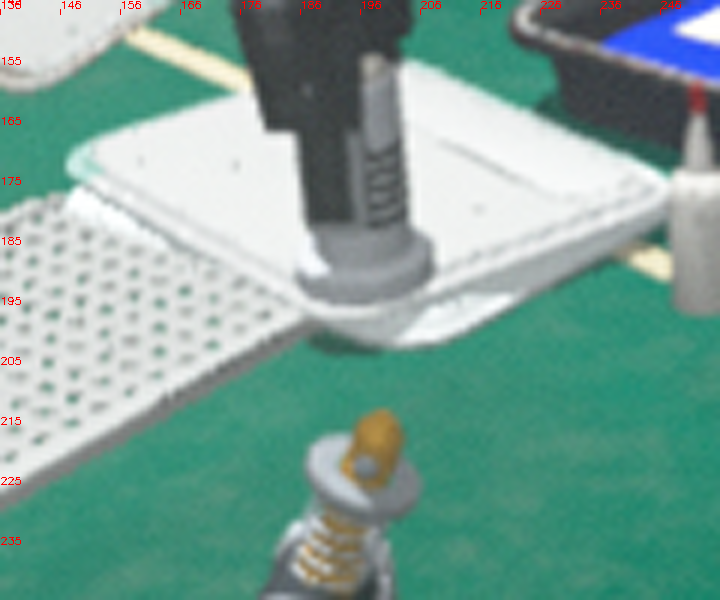

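The skirt spans columns 185.5–208.5 with its bottom edge near row 195.5; the nipple tip end is about (199.2,214.8), collar centre about (196.5,224.5). I compare with projections.

Run:
```python
from h import *
X=np.array([.793,.609,0]);Y=np.array([.609,-.793,0]);e=np.array([.57126,.26481,.2323])
th=np.linspace(0,6.28,60)
for dx in(0,-.003,-.006):
    r=[]
    for z in(-.0513,-.0393):
        C=e+dx*X+[0,0,z]; P=proj("scene",[C+.024*np.array([np.cos(t),np.sin(t),0]) for t in th]); r+=[P.min(0).round(1),P.max(0).round(1)]
    print(dx,r, proj("scene",[e+dx*X+[0,0,-.0513]]))
for T in ([.5695,.2641,.1289],[.5682,.2631,.1282],[.5698,.2633,.1239]):print(proj("scene",[T]))
J=[proj("scene",[np.array([.5682,.2631,.128])+.001*v])[0]-proj("scene",[[.5682,.2631,.128]])[0] for v in(X,Y,np.array([0,0,1]))];print("px/mm X Y Z",J)
J=[proj("top",[np.array([.5682,.2631,.128])+.001*v])[0]-proj("top",[[.5682,.2631,.128]])[0] for v in(X,Y,np.array([0,0,1]))];print("top px/mm X Y Z",J)
```

```text
0 [array([183.8, 185.7]), array([207.3, 196. ]), array([183.2, 180.5]), array([206.9, 190.6])] [[195.57090041 190.72989346]]
-0.003 [array([185.2, 185.7]), array([208.8, 196.1]), array([184.6, 180.5]), array([208.3, 190.7])] [[196.99185869 190.78932667]]
-0.006 [array([186.6, 185.8]), array([210.2, 196.1]), array([186.1, 180.6]), array([209.8, 190.8])] [[198.41425697 190.84881113]]
[[198.47644796 213.23980097]]
[[199.26458904 213.5705393 ]]
[[198.890542   215.14878621]]
px/mm X Y Z [array([-0.46346447, -0.02291359]), array([ 0.1231712 , -0.23018564]), array([-0.03932363, -0.41931546])]
top px/mm X Y Z [array([-0.25106757, -0.43579443]), array([ 0.46000866, -0.26815312]), array([-0.11670714, -0.11375376])]
```

```bash
python3 -m crank '[{"grip":20,"dx":3.5,"dy":0,"dz":30,"twist":0},{"grip":20,"dx":3.5,"dy":0,"dz":48,"twist":0},{"grip":20,"dx":3.5,"dy":0,"dz":53,"twist":0},{"grip":20,"dx":3.5,"dy":0,"dz":57,"twist":0},{"grip":20,"dx":3.5,"dy":0,"dz":60,"twist":0},{"grip":20,"dx":3.5,"dy":0,"dz":62,"twist":0},{"grip":20,"dx":3.5,"dy":0,"dz":62,"twist":0}]' 35
python3 - <<'E'
from h import *
s=ctrl.state();print(s["eef_pos"],s["force"],s["moment"],s["grasp_force"])
a=ctrl.capture("scene");cv2.imwrite("pics/s3.png",cv2.resize(a[150:250,140:260],None,fx=5,fy=5,interpolation=cv2.INTER_CUBIC))
E
```

```text
time_s: 6.25
eef_pos: [0.5734, 0.2679, 0.1702]
orientation: [0.0, 0.947, 0.322, -0.0]
force: [-2.3, -2.6, -2.5]
grip_width: 0.388
grasp_force: 50.6
[0.57337201 0.26787648 0.17021951] [-2.2838198  -2.64980839 -2.50361109] [-0.28172412  0.42155809 -0.0032964 ] 50.56214375887066
```

View pics/s3.png

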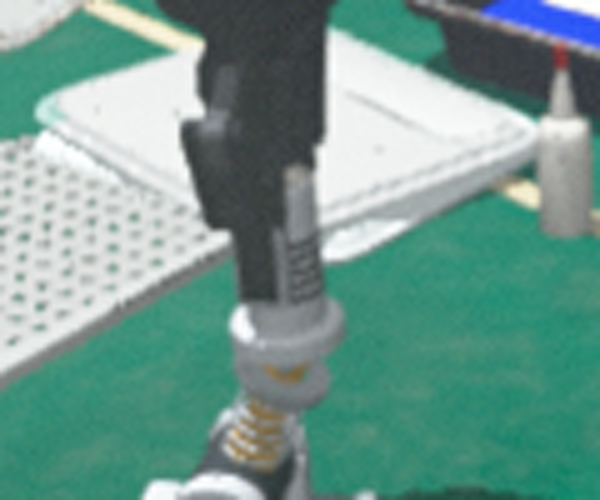

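```bash
python3 -m crank '[{"grip":18,"dx":-2,"dy":0,"dz":0.6,"twist":0},{"grip":18,"dx":-4.2,"dy":0,"dz":1.3,"twist":0},{"grip":18,"dx":-6.3,"dy":0,"dz":2,"twist":0},{"grip":18,"dx":-8.5,"dy":0,"dz":3.1,"twist":0},{"grip":18,"dx":-10.5,"dy":0,"dz":4,"twist":0},{"grip":18,"dx":-12.8,"dy":0,"dz":5.2,"twist":0},{"grip":18,"dx":-14.5,"dy":0,"dz":6.2,"twist":0},{"grip":18,"dx":-16.2,"dy":0,"dz":7.3,"twist":0},{"grip":18,"dx":-16.2,"dy":0,"dz":7.3,"twist":0}]' 30
python3 - <<'E'
from h import *
s=ctrl.state();print(s["eef_pos"],s["force"],s["moment"],s["grasp_force"])
X=np.array([.793,.609,0]);print("Fx",s["force"]@X)
a=ctrl.capture("scene");cv2.imwrite("pics/s4.png",cv2.resize(a[150:250,140:260],None,fx=6,fy=6,interpolation=cv2.INTER_CUBIC))
E
```

```text
time_s: 7.42
eef_pos: [0.5643, 0.2605, 0.1654]
orientation: [-0.001, 0.947, 0.322, 0.005]
force: [5.7, 6.8, 2.0]
grip_width: 0.383
grasp_force: 51.2
[0.56426593 0.26045545 0.16537208] [5.67002496 6.79933052 1.98063361] [ 1.29234063 -1.15764622  0.01145782] 51.176224811933935
Fx 8.637122077542498
```

View pics/s4.png

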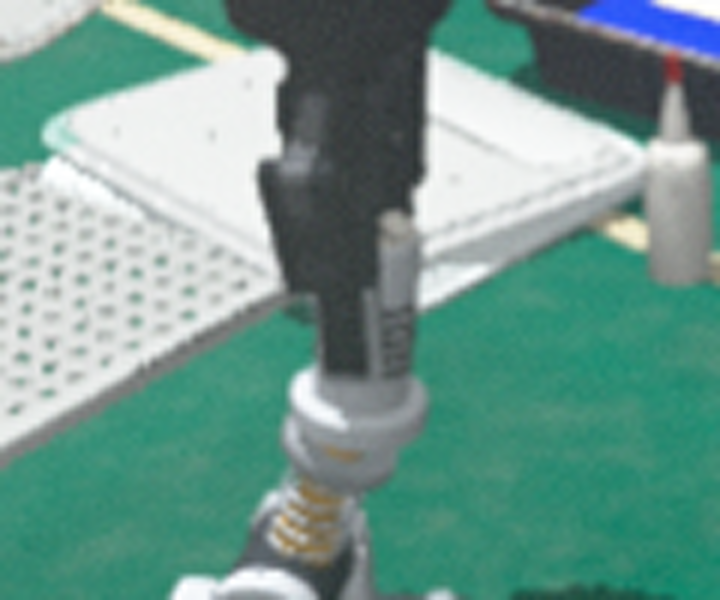

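The nipple is in the mouth (skirt at (360,405) just above the collar in the crop), but the gauge has hardly pivoted. The arm is compliant and the grip too tight; I ease the grip and pull on.

```bash
python3 -m crank '[{"grip":33,"dx":0,"dy":0,"dz":0,"twist":0},{"grip":33,"dx":0,"dy":0,"dz":0,"twist":0}]' 20
python3 -c "
from h import *
s=ctrl.state();print(s['eef_pos'],s['force'],s['grasp_force'])"
python3 -m crank '[{"grip":33,"dx":-1.5,"dy":0,"dz":0.5,"twist":0},{"grip":33,"dx":-3,"dy":0,"dz":1,"twist":0},{"grip":33,"dx":-3,"dy":0,"dz":1,"twist":0}]' 20
python3 -c "
from h import *
s=ctrl.state();print(s['eef_pos'],s['force'],s['grasp_force'])"
```

```text
time_s: 7.72
eef_pos: [0.5641, 0.2603, 0.1652]
orientation: [-0.001, 0.947, 0.322, 0.005]
force: [5.2, 6.6, 2.7]
grip_width: 0.388
grasp_force: 40.7
[0.56410479 0.260346   0.16523523] [5.22469713 6.62311154 2.71728284] 40.70595161290839
time_s: 8.1
eef_pos: [0.5615, 0.2584, 0.164]
orientation: [-0.001, 0.947, 0.322, 0.004]
force: [5.0, 6.0, -0.1]
grip_width: 0.385
grasp_force: 40.9
[0.56152272 0.25838696 0.16403515] [ 5.01891561  6.04089044 -0.0618607 ] 40.94939641887322
```

Run:
```python
from h import *
a=ctrl.capture("scene");cv2.imwrite("pics/s5.png",cv2.resize(a[150:250,140:260],None,fx=6,fy=6,interpolation=cv2.INTER_CUBIC))
```

```text
(no output)
```

View pics/s5.png

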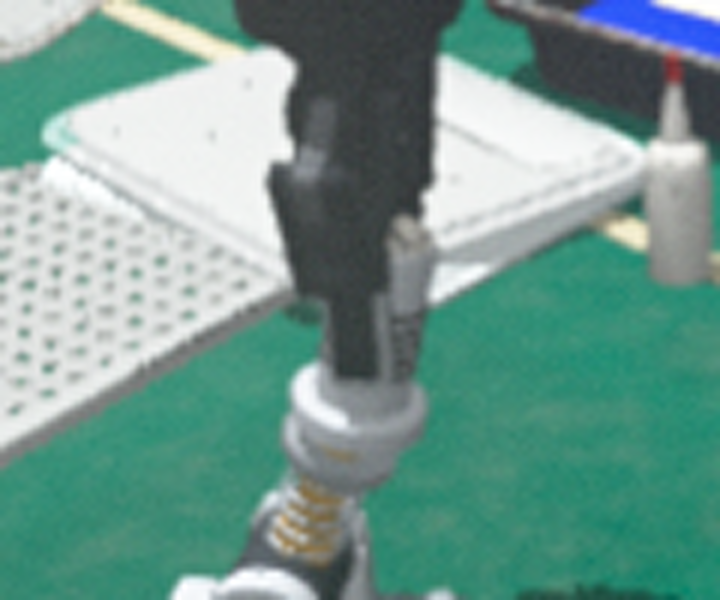

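```bash
python3 -m crank '[{"grip":33,"dx":-1.5,"dy":0,"dz":0.5,"twist":0},{"grip":33,"dx":-3,"dy":0,"dz":1,"twist":0},{"grip":33,"dx":-4.5,"dy":0,"dz":1.8,"twist":0},{"grip":33,"dx":-5,"dy":0,"dz":2,"twist":0},{"grip":33,"dx":-5,"dy":0,"dz":2,"twist":0}]'
python3 - <<'E'
from h import *
a=ctrl.capture("scene");cv2.imwrite("pics/s6.png",cv2.resize(a[150:250,140:260],None,fx=6,fy=6,interpolation=cv2.INTER_CUBIC))
s=ctrl.state();print(s['eef_pos'],s['force'],s['force']@[.793,.609,0])
E
```

```text
time_s: 8.78
eef_pos: [0.5582, 0.2558, 0.1623]
orientation: [-0.001, 0.947, 0.322, 0.005]
force: [6.1, 8.4, 0.2]
grip_width: 0.388
grasp_force: 41.4
[0.55819196 0.2557717  0.16230389] [ 6.83197518  7.51708842 -0.04027395] 9.995663166649045
```

View pics/s6.png

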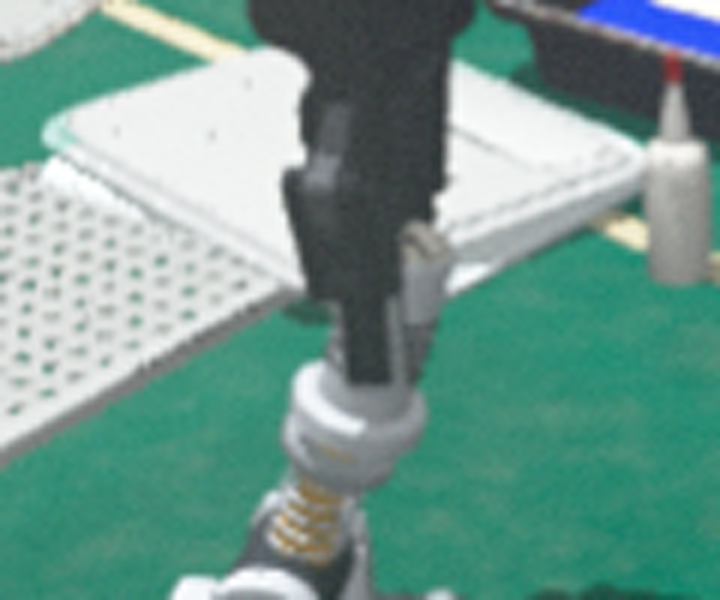

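```bash
python3 -m crank '[{"grip":33,"dx":0,"dy":0,"dz":2,"twist":0},{"grip":33,"dx":0,"dy":0,"dz":4,"twist":0},{"grip":33,"dx":0.7,"dy":0,"dz":6,"twist":0},{"grip":33,"dx":1.5,"dy":0,"dz":8,"twist":0},{"grip":33,"dx":2.3,"dy":0,"dz":10,"twist":0},{"grip":33,"dx":2.3,"dy":0,"dz":10,"twist":0},{"grip":33,"dx":2.3,"dy":0,"dz":10,"twist":0}]'
python3 - <<'E'
from h import *
a=ctrl.capture("scene");cv2.imwrite("pics/s7.png",cv2.resize(a[150:250,140:260],None,fx=6,fy=6,interpolation=cv2.INTER_CUBIC))
s=ctrl.state();print(s['eef_pos'],s['force'],s['force']@[.793,.609,0],s['force']@[.609,-.793,0])
E
```

```text
time_s: 9.7
eef_pos: [0.5596, 0.2569, 0.152]
orientation: [-0.001, 0.947, 0.322, 0.005]
force: [6.5, 6.8, 0.3]
grip_width: 0.392
grasp_force: 41.4
[0.55961667 0.25693272 0.15199441] [5.80402203 6.79387898 0.31910075] 8.740061766256494 -1.8528966171598753
```

```bash
python3 -m crank '[{"grip":31,"dx":0.4,"dy":0,"dz":1.5,"twist":0},{"grip":31,"dx":1,"dy":0,"dz":3,"twist":0},{"grip":31,"dx":1,"dy":0,"dz":3,"twist":0}]' 60
python3 -m crank '[{"grip":31,"dx":0.6,"dy":0,"dz":1.5,"twist":0},{"grip":31,"dx":1.2,"dy":0,"dz":3,"twist":0},{"grip":31,"dx":1.2,"dy":0,"dz":3,"twist":0}]' 60
python3 -m crank '[{"grip":31,"dx":0.6,"dy":0,"dz":1.5,"twist":0},{"grip":31,"dx":1.2,"dy":0,"dz":3,"twist":0},{"grip":31,"dx":1.2,"dy":0,"dz":3,"twist":0}]' 60
```

```text
time_s: 10.12
eef_pos: [0.5605, 0.2577, 0.1492]
orientation: [-0.001, 0.947, 0.322, 0.005]
force: [5.3, 6.7, 2.5]
grip_width: 0.388
grasp_force: 59.6
time_s: 10.5
eef_pos: [0.5614, 0.2584, 0.1467]
orientation: [-0.001, 0.947, 0.322, 0.005]
force: [3.0, 6.3, 6.5]
grip_width: 0.382
grasp_force: 59.9
time_s: 10.88
eef_pos: [0.5623, 0.2591, 0.1439]
orientation: [-0.001, 0.947, 0.322, 0.005]
force: [2.4, 6.2, 8.3]
grip_width: 0.384
grasp_force: 60.0
```

```bash
python3 -m crank '[{"grip":31,"dx":0.6,"dy":0,"dz":1.5,"twist":0},{"grip":31,"dx":1.2,"dy":0,"dz":3,"twist":0},{"grip":31,"dx":1.2,"dy":0,"dz":3,"twist":0}]' 70
python3 -m crank '[{"grip":31,"dx":0.6,"dy":0,"dz":1.5,"twist":0},{"grip":31,"dx":1.2,"dy":0,"dz":3,"twist":0},{"grip":31,"dx":1.2,"dy":0,"dz":3,"twist":0}]' 70
python3 -m crank '[{"grip":31,"dx":0.6,"dy":0,"dz":1.5,"twist":0},{"grip":31,"dx":1.2,"dy":0,"dz":3,"twist":0},{"grip":31,"dx":1.2,"dy":0,"dz":3,"twist":0}]' 70
```

```text
time_s: 11.25
eef_pos: [0.5626, 0.2592, 0.1435]
orientation: [-0.001, 0.947, 0.322, 0.004]
force: [-7.2, -1.4, 31.5]
grip_width: 0.383
grasp_force: 70.7
time_s: 11.62
eef_pos: [0.5627, 0.2593, 0.1431]
orientation: [-0.0, 0.947, 0.322, 0.003]
force: [-18.4, -6.6, 57.5]
grip_width: 0.384
grasp_force: 73.3
time_s: 12.0
eef_pos: [0.5633, 0.2596, 0.1418]
orientation: [-0.0, 0.947, 0.322, 0.003]
force: [-24.5, -11.0, 72.9]
grip_width: 0.383
grasp_force: 74.9
```

```bash
python3 -m crank '[{"grip":31,"dx":-0.8,"dy":0,"dz":-2,"twist":0},{"grip":31,"dx":-1.6,"dy":0,"dz":-4,"twist":0},{"grip":31,"dx":-1.6,"dy":0,"dz":-4,"twist":0}]' 70
python3 - <<'E'
from h import *
s=ctrl.state();print(s['eef_pos'],s['force'],s['force']@[.793,.609,0])
a=ctrl.capture("scene");b=ctrl.capture("top")
f=lambda i,x,y:cv2.resize(i[y:y+80,x:x+66],None,fx=6,fy=6,interpolation=cv2.INTER_CUBIC)
cv2.imwrite("pics/s8.png",np.hstack([f(a,160,180),f(b,130,155)]))
E
```

```text
time_s: 12.38
eef_pos: [0.563, 0.2594, 0.1422]
orientation: [-0.001, 0.947, 0.322, 0.004]
force: [-9.5, -1.4, 38.2]
grip_width: 0.383
grasp_force: 71.1
[0.56302675 0.25943317 0.1421776 ] [-9.52744906 -1.38343587 38.17436421] -8.39777955296941
```

View pics/s8.png

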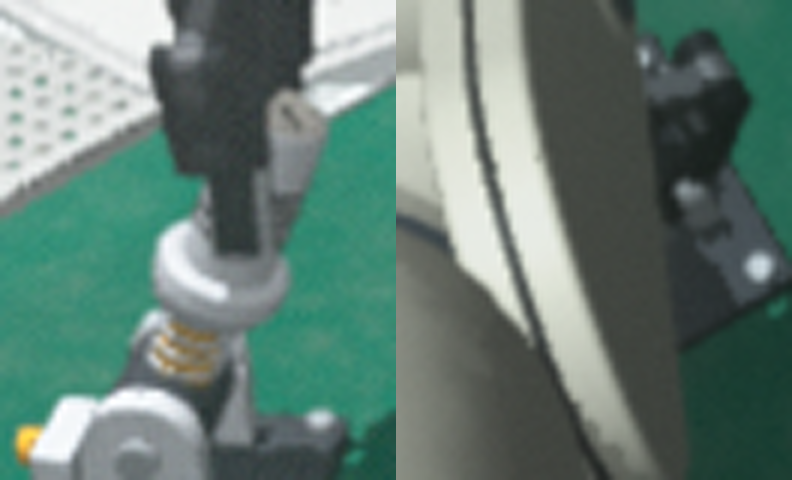

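The gauge leans along the nipple with its skirt flush on the collar (crop about (225,290)). Its lower rim is near row 235 in the full picture, against a predicted 235.7 for right home. The hard stop agrees. I ease the push slightly and check that it holds.

```bash
python3 -m crank '[{"grip":31,"dx":-0.4,"dy":0,"dz":-1.2,"twist":0},{"grip":31,"dx":-0.4,"dy":0,"dz":-1.2,"twist":0},{"grip":31,"dx":-0.4,"dy":0,"dz":-1.2,"twist":0},{"grip":31,"dx":-0.4,"dy":0,"dz":-1.2,"twist":0},{"grip":31,"dx":-0.4,"dy":0,"dz":-1.2,"twist":0},{"grip":31,"dx":-0.4,"dy":0,"dz":-1.2,"twist":0},{"grip":31,"dx":-0.4,"dy":0,"dz":-1.2,"twist":0},{"grip":31,"dx":-0.4,"dy":0,"dz":-1.2,"twist":0}]' 70
```

```text
time_s: 13.48
eef_pos: [0.5629, 0.2594, 0.1423]
orientation: [-0.001, 0.947, 0.322, 0.004]
force: [-6.3, -0.4, 28.9]
grip_width: 0.385
grasp_force: 70.1
```

```bash
python3 -c "
from plant import ctrl
print(ctrl.finish_job())"
```

```text
the job is handed in; nothing more can be done
None
```

I handed the job in at about 13.5 s with the gauge on the nipple and the collar against its stop. The gauge was still gripped at 70 N and pressed down with about 29 N. The snap and the full collar travel are inferred from the force rise, the hard stop and the last picture. I did not touch the reel, tape roll or bottle.

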